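# Uncap the mist sprayer and hold it aimed at the tamping mat

### The arm

A 7-joint arm with a two-finger parallel gripper is mounted at the origin on the work surface. World frame = base frame: x ahead of the robot, y to its left, z up, the work surface at z = 0. Lengths are in m, angles in rad, forces in N, time in s.
With the tool pointing down it reaches from about 0.4 to 0.9 m from the base axis. Payload 5.5 kg.
Tool frame: the origin (TCP) lies at the centre of the arm's flange, where the gripper is bolted on; the fingertips stand 173 mm ahead of it and the grasp point (between the pads) lies 155 mm ahead of it; z points along the fingers, y is the line along which they close (so a half turn about z gives the same grasp; the last joint's range is limited). The gripper opens to 85 mm and grips with 20 to 120 N. Pads are 22 mm wide; open, the fingers measure 114 mm over their backs; the gripper's body (76 mm by 85 mm) begins 54 mm behind the grasp point. The pads swing forward as they close: fully open they stand 13 mm farther back than shut.
Start: joints at [1.472, 0.501, -0.427, 1.55, 0.221, 1.138, -0.21], TCP at [0.23, -0.608, 0.405] pointing down, gripper open.
Joint ranges: [-2.88, 2.88], [-0.31, 2.03], [-1.54, 1.56], [0.2, 2.42], [-1.41, 4.55], [0.19, 2.02], [-2.57, 2.57]. Speed limits (rad/s): [2.57, 2.57, 3.14, 3.14, 3.14, 3.14, 3.14].

### API

Orientations are given as a unit quaternion [x, y, z, w].
In Python, from cell import get_obs, snapshot, finish_job gives the robot as it stands.
- The arm moves only by the shell command python3 -m crank 'ROWS' [OPENING] [FORCE]. ROWS is a JSON object whose one key "plan" holds a list of rows, each an object with "slide": the shift along the tool's x, y, z in mm, a list of three; "turn": the turn about the tool's z in degrees. In form: {"plan": [{"slide": [tx, ty, tz], "turn": turn}, ...]}. A call has 1 to 5 rows; each row is the pose to reach, as a shift and turn from the pose commanded when the call began, along the tool's axes at that moment; what a row does not reach only later rows make up. A row lasts 1/10 s, in which the tool goes at most 50 mm and 8.59 degrees, less where a joint would pass 70% of its speed; a pose out of reach is approached as far as the arm can. A call with a gripper value outside its range is refused whole. OPENING is the opening, from -1 (shut) to 1 (fully open), set as the call begins (- or left out, the last holds). The fingers move at their own pace and stop on an object; FORCE is the grip in N (left out, the last holds). Time passes only in rows, so rows that repeat a pose let the fingers close. It gives the time, the measured TCP pose, the force, the opening and the grip force at its end, in the units of the state.
- get_obs(): the state, without advancing time (a new reading comes with each control period).
- snapshot(name): name is "scene" or "top"; returns a dict with "img" (480x640x3 uint8, red, green, blue), "mtx" (3x3 intrinsics, pixels), "R" (3x3) and "t" (3): a world point X has camera coordinates R X + t. Camera axes: x right, y down, z forward; pixel columns grow to the right and rows downward; lengths in m; the calibration is good to about 2 mm. A picture is of the moment at which its call begins. There is no depth.
- finish_job(): hands the job in; it is judged then, once.
The state is a dict: "time": time; "qpos": joint angles; "dq": joint speeds; "effort": joint torques, N m; "tcp_pos": TCP position; "eef_rot": TCP orientation; "contact_force": force on the tool from outside, world axes, zero at the start; "torque": the same for the moment, N m; "finger_gap": finger opening in m; "grasp_force": force on a finger pad.
Only numpy, scipy, OpenCV 4.12 (cv2) and the standard library are available. Lean on these libraries where they do the work, as an engineer would, in place of code of your own. Each camera call takes 0.05 s, during which the arm holds its last target. There are 200 camera calls.

### The job

The tamping mat is about to be sanitised: lift the loose cap off the metal mist-spray bottle and set it, standing upright, down in the round recess on the low front step of the wooden bar stand; then draw the bottle out of its well and tip it about 45 degrees forward, so that its nozzle points down at the middle of the black rubber mat from about 20 cm away. The job ends holding: finish with the bottle still gripped there, raised and steady, ready to spray. Leave the dropper bottle, the milk pitcher and the tamper where they stand.

Things in the scene. Friction and masses are not known exactly. Their poses are not given: they have to be found in the camera images.
- stand: Wooden bar stand, fixed, 130 mm (its x) by 240 mm (its y), on the robot's left or right (the mat is on the other side). Origin at the centre of its underside, z up. Low front step (x -65 to 0 mm, 22 mm high): the round recess for the cap in its middle, a shallow rectangular tray either side. Tall back step (x 0 to 65 mm, 45 mm high): two equal round wells for bottles.
- well_a (a point): Centre of the floor of one well, at x = 32.5, y = -60 mm of the stand, 10 mm above the counter. Wells are 41 mm wide and 35 mm deep. One holds the mist-spray bottle, the other the dropper bottle, either way round.
- well_b (a point): Centre of the floor of the other well, at x = 32.5, y = +60 mm of the stand, else the same.
- recess (a point): Centre of the floor of the round recess for the cap, at x = -32.5 mm, y = 0 of the stand, 14 mm above the counter; the recess is 37 mm wide and 8 mm deep, with a cork floor. Axes as the stand.
- bottle: Mist-spray bottle, rigid, about 130 g, loose in one well. Origin at the centre of its underside; z along its axis to the top, x the way it sprays (at first away from the robot, up to 75 degrees off). Round aluminium body 38 mm wide, 92 mm high; shoulder to z = 97 mm, on which the cap stands; white pump, collar 22 mm wide to z = 107 mm, push top 17 mm wide to z = 122 mm, nozzle in its side.
- nozzle (a point): The spray opening of the bottle, at x = 11 mm, y = 0, z = 114.5 mm of the bottle; axes as the bottle: the spray leaves along +x, at right angles to the bottle's axis. It is a dark spot on the side of the push top, hidden by the cap at first; a blank paper label (about 95 degrees round, z = 47 to 85 mm) is centred below it on the body.
- cap: Loose white plastic cap, 30 mm in diameter, 36 mm high, 12 g, hollow (wall 2 mm, top 3 mm) and open below. It covers the pump and stands on the bottle's shoulder with about 2 mm of play all round the collar; it lifts straight off and must rise 25 mm to clear the pump. Origin at the centre of its open lower end; z up.
- mat: Black rubber tamping mat, fixed flat on the counter, 150 mm (its x) by 200 mm (its y), 6 mm thick; origin at the centre of its underside.
- mat_mid (a point): Middle of the mat's upper face, 6 mm above the counter.
- dropper: Bystander: small amber glass dropper bottle with a black bulb, 36 mm in diameter, 98 mm high, standing in the other well. Origin at the centre of its underside.
- pitcher: Bystander: steel milk pitcher, 92 mm in diameter, 100 mm high, with a handle that reaches 76 mm from its axis along its x. Origin at the centre of its underside.
- tamper: Bystander: coffee tamper with a steel foot 58 mm wide and a dark wooden knob, 88 mm high. Origin at the centre of its underside.
Not all that is in view belongs to the job. Several things have the shape of the mat; the one meant has the colours described above.

How it is judged:
By the outcome, as a careful person would: the job done as asked, in the order asked, and still so for the second after the job is handed in, while the arm keeps its last pose, push and grip.
It also fails if it takes over 58 s, if anything falls off the work surface, if the arm or the gripper's body presses on something with over 40 N, if the wrist force passes 120 N, or if a joint passes its speed limit or range.

## Working session

There is one attempt and no reset: what is moved stays moved. The work goes in short steps, Python scripts to look and compute and a shell command to move; the robot and the scene stay as the last step left them, time stands still between calls to the robot, and variables do not carry over. Pictures are saved under pics/ and viewed, at most 10 in all, crops included, and the job is handed in when it is done.

```bash
ls; mkdir -p pics; python3 - <<'E'
from cell import *
import cv2,numpy as np
o=get_obs();print(o)
for n in("scene","top"):
    s=snapshot(n);cv2.imwrite(f"pics/{n}0.png",s["img"][:,:,::-1]);np.savez(f"{n}0.npz",**s)
    print(n,s["mtx"],s["R"],s["t"],-s["R"].T@s["t"])
E
```

```text
pics
{'time': 0.0, 'qpos': array([ 1.47218005,  0.50185474, -0.42675593,  1.55147935,  0.22076811,
        1.13828232, -0.21031175]), 'dq': array([ 3.38677636e-04,  6.02153286e-04, -9.20945834e-04,  1.69590116e-03,
       -6.65580627e-08, -6.85534778e-04, -7.97216132e-04]), 'effort': array([-5.57085023e-04, -5.69525814e+01, -5.81647396e+00, -2.80941457e+01,
        1.06621903e-02,  1.20401569e-02, -4.15107266e-06]), 'tcp_pos': array([ 0.22989004, -0.60759899,  0.40363935]), 'eef_rot': array([ 9.83679808e-01,  1.79925146e-01, -1.38303215e-04, -9.78864241e-04]), 'contact_force': array([-0.12096019, -0.37506908,  0.70267231]), 'torque': array([-0.04228397,  0.02713745, -0.0057269 ]), 'grasp_force': 0.0, 'finger_gap': 0.08569290699399454}
scene [[453.25649305   0.         314.9958867 ]
 [  0.         453.25649305 239.89386968]
 [  0.           0.           1.        ]] [[ 0.69185486  0.7219798  -0.0090569 ]
 [ 0.57478049 -0.55830252 -0.59826891]
 [-0.43699456  0.40870952 -0.80124421]] [-0.39559191 -0.23485854  1.24681445] [ 0.95353542 -0.35509769  0.85491146]
top [[533.02328478   0.         325.25943156]
 [  0.         533.02328478 234.03174911]
 [  0.           0.           1.        ]] [[ 2.35878005e-02 -9.99713523e-01  4.06053376e-03]
 [-9.87049382e-01 -2.39332674e-02 -1.58621297e-01]
 [ 1.58673038e-01 -2.66419820e-04 -9.87331148e-01]] [4.87247637e-04 5.38108470e-01 1.18611180e+00] [0.34292418 0.01368181 1.25643861]
```

View pics/scene0.png

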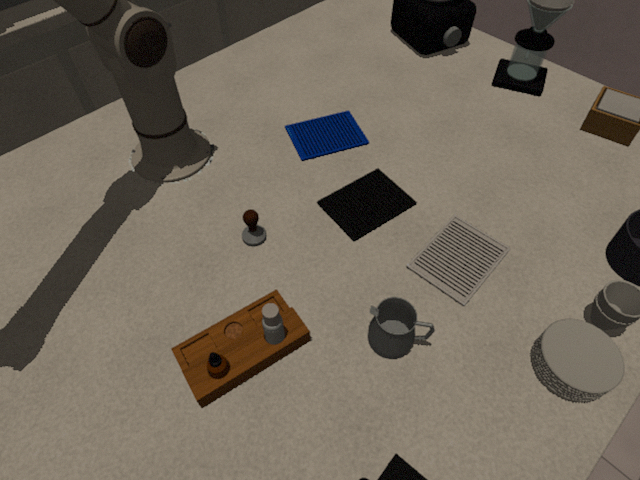

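View pics/top0.png

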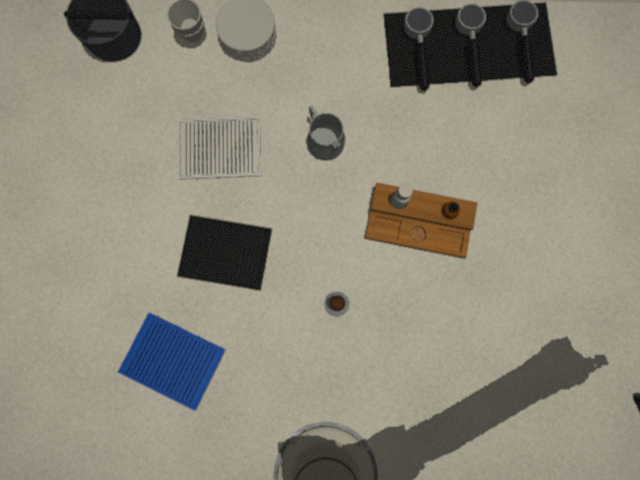

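The top view shows the stand at (420,220), with the white-capped bottle at (402,195) and the amber dropper at (452,209). The tamper is at (337,303) and the pitcher at (326,135).

Mat-shaped candidates in the top view:
- Plain black at (225,252)
- Blue ribbed at (172,361)
- White striped at (220,148)
- Black mat under the portafilters at (470,45)

The plain black one at (225,252) fits: it is black, bare and 150x200 in proportion, on the other side from the stand. I'll confirm it in a crop.

```bash
python3 - <<'E'
import cv2,numpy as np
a=np.load("scene0.npz")["img"][:,:,::-1];b=np.load("top0.npz")["img"][:,:,::-1]
r=lambda im,x0,y0,w,h,k:cv2.resize(im[y0:y0+h,x0:x0+w],None,fx=k,fy=k,interpolation=cv2.INTER_CUBIC)
A=r(b,355,175,130,90,3);A=cv2.resize(A,(400,300))
B=r(b,170,210,110,82.5.__int__(),3);B=cv2.resize(B,(400,300))
C=cv2.resize(a[280:410,165:320],(400,300),interpolation=cv2.INTER_CUBIC)
D=cv2.resize(a[298:352,245:317],(400,300),interpolation=cv2.INTER_CUBIC)
cv2.imwrite("pics/crop1.png",np.vstack([np.hstack([A,B]),np.hstack([C,D])]))
E
```

```text
(no output)
```

View pics/crop1.png

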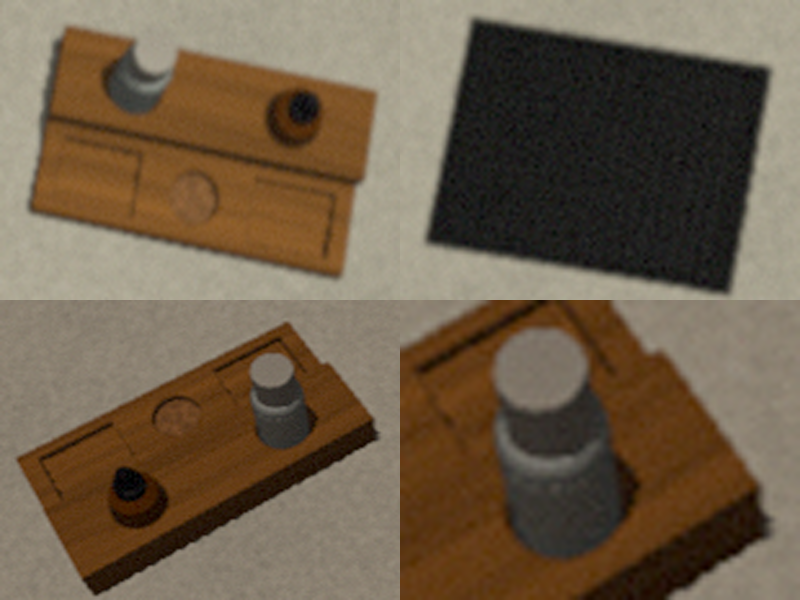

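The upper-right panel confirms the bare black rubber mat (top view about (225,252)). The bottle stands in the left-hand well, with its cap top at about (404,193) in the top view. The recess is at about (418,234) top and (234,330) scene. No clear label edge shows yet.

```bash
cat > h.py <<'E'
import cv2,numpy as np
def load(n):
    d=np.load(n);return {k:d[k] for k in d.files}
def ray(s,p):
    d=s["R"].T@np.linalg.solve(s["mtx"],[p[0],p[1],1.]);return -s["R"].T@s["t"],d
def onz(s,p,z):
    c,d=ray(s,p);return c+d*(z-c[2])/d[2]
def tri(sa,pa,sb,pb):
    c1,d1=ray(sa,pa);c2,d2=ray(sb,pb)
    k=np.linalg.lstsq(np.c_[d1,-d2],c2-c1,rcond=None)[0]
    a,b=c1+k[0]*d1,c2+k[1]*d2;return (a+b)/2,np.linalg.norm(a-b)
def proj(s,X):
    v=s["mtx"]@(s["R"]@X+s["t"]);return v[:2]/v[2]
def blobs(s,box,f,amin=15):
    x0,y0,x1,y1=box;im=s["img"][y0:y1,x0:x1]
    hsv=cv2.cvtColor(im,cv2.COLOR_RGB2HSV).astype(int);m=f(hsv).astype(np.uint8)
    cs,_=cv2.findContours(m,cv2.RETR_EXTERNAL,cv2.CHAIN_APPROX_NONE)
    return [(c.reshape(-1,2)+[x0,y0]).astype(np.float32) for c in cs if cv2.contourArea(c)>amin]
E
python3 - <<'E'
from h import *
a,b=load("scene0.npz"),load("top0.npz")
np.set_printoptions(precision=4,suppress=True)
# print hsv around cap & recess
for s,(x,y) in((a,(271,309)),(a,(271,318)),(a,(271,335)),(a,(234,330)),(a,(225,345)),(b,(404,191)),(b,(400,201)),(b,(418,234)),(b,(400,240)),(b,(225,252)),(b,(404,180))):
    print((x,y),cv2.cvtColor(s["img"][y-1:y+2,x-1:x+2],cv2.COLOR_RGB2HSV).reshape(-1,3).mean(0))
wood=lambda h:(h[...,1]>110)&(h[...,2]>50)&(h[...,0]<25)
for s,box in((b,(350,170,490,270)),(a,(165,280,320,410))):
    c=max(blobs(s,box,wood),key=cv2.contourArea);r=cv2.minAreaRect(c);print("wood",r, cv2.approxPolyDP(c,3,True).reshape(-1,2).tolist())
m=max(blobs(b,(170,205,285,300),lambda h:h[...,2]<70),key=cv2.contourArea)
bx=cv2.boxPoints(cv2.minAreaRect(m));W=np.array([onz(b,p,.006) for p in bx]);print("mat top",W,W.mean(0),np.linalg.norm(W[1]-W[0]),np.linalg.norm(W[2]-W[1]))
M=max(blobs(a,(300,150,430,250),lambda h:h[...,2]<50),key=cv2.contourArea)
q=cv2.approxPolyDP(M,6,True).reshape(-1,2);W2=np.array([onz(a,p,.006) for p in q]);print("mat scene",W2,W2.mean(0))
E
```

```text
(271, 309) [ 16.3333  47.3333 124.1111]
(271, 318) [15.     47.6667 70.3333]
(271, 335) [19.4444 42.2222 55.1111]
(234, 330) [ 13.8889 172.6667  98.4444]
(225, 345) [ 14.5556 203.1111  96.3333]
(404, 191) [ 22.1111  35.6667 166.1111]
(400, 201) [ 37.      20.4444 105.2222]
(418, 234) [ 14.7778 148.3333 127.8889]
(400, 240) [ 15.1111 173.3333 132.2222]
(225, 252) [61.1111 43.2222 30.5556]
(404, 180) [ 23.7778  37.2222 168.7778]
wood ((420.80767822265625, 219.9615478515625), (103.9415512084961, 56.4814453125), 11.309932708740234) [[376.0, 184.0], [365.0, 237.0], [465.0, 256.0], [476.0, 203.0], [414.0, 190.0], [405.0, 207.0], [396.0, 209.0], [389.0, 198.0], [397.0, 187.0]]
wood ((237.29908752441406, 341.5809326171875), (59.828369140625, 131.76437377929688), 57.56346893310547) [[276.0, 290.0], [172.0, 348.0], [198.0, 402.0], [308.0, 332.0]]
mat top [[0.4366 0.3575 0.006 ]
 [0.5834 0.3427 0.006 ]
 [0.5541 0.1429 0.006 ]
 [0.4084 0.1613 0.006 ]] [0.4956 0.2511 0.006 ] 0.147488568454583 0.201933886672355
mat scene [[0.4378 0.3591 0.006 ]
 [0.4089 0.1631 0.006 ]
 [0.5526 0.1414 0.006 ]
 [0.5831 0.3325 0.006 ]] [0.4956 0.249  0.006 ]
```

```bash
python3 - <<'E'
from h import *
a,b=load("scene0.npz"),load("top0.npz")
np.set_printoptions(precision=4,suppress=True)
for z in(.045,):
    P=[onz(b,p,z) for p in((476,203),(376,184))];print("back top edge",P,np.linalg.norm(P[0]-P[1]))
for z in(0,.022):
    P=[onz(b,p,z) for p in((465,256),(365,237))];print("front edge z",z,P,np.linalg.norm(P[0]-P[1]))
print("scene corners",[onz(a,(276,290),.022),onz(a,(172,348),.022),onz(a,(308.5,324),.045),onz(a,(198,400),0),onz(a,(308,335),0)])
c=max(blobs(a,(255,295,290,325),lambda h:(h[...,1]<80)&(h[...,2]>95)),key=cv2.contourArea)
ea=cv2.fitEllipse(c);print("cap scene",ea)
im=b["img"][176:214,384:416];hsv=cv2.cvtColor(im,cv2.COLOR_RGB2HSV)
print(hsv[...,2][2:26,10:30]);print(hsv[...,1][2:26,10:30])
# recess: pinker disc (lower saturation)
for s,box in((b,(405,222,432,246)),(a,(218,316,250,345))):
    x0,y0,x1,y1=box;h=cv2.GaussianBlur(cv2.cvtColor(s["img"][y0:y1,x0:x1],cv2.COLOR_RGB2HSV),(3,3),0)
    m=(h[...,1]<(162 if s is b else 185)).astype(np.uint8)
    cs,_=cv2.findContours(m,0,1);k=max(cs,key=cv2.contourArea);k=cv2.convexHull(k);print("recess",cv2.fitEllipse(k),cv2.contourArea(k))
    
E
```

```text
back top edge [array([ 0.6192, -0.3355,  0.045 ]), array([ 0.6589, -0.1025,  0.045 ])] 0.23641062752018496
front edge z 0 [array([ 0.5001, -0.3196,  0.    ]), array([ 0.54  , -0.0816,  0.    ])] 0.2412911973960936
front edge z 0.022 [array([ 0.4973, -0.3138,  0.022 ]), array([ 0.5365, -0.08  ,  0.022 ])] 0.2370662346387962
scene corners [array([ 0.5374, -0.0813,  0.022 ]), array([ 0.4949, -0.3128,  0.022 ]), array([ 0.6514, -0.0934,  0.045 ]), array([ 0.6044, -0.3338,  0.    ]), array([ 0.6518, -0.0964,  0.    ])]
cap scene ((269.7083740234375, 310.0513916015625), (13.888782501220703, 15.745251655578613), 78.93798828125)
[[165 166 168 171 173 169 172 170 167 169 170 166 165 166 165 170 166 168
  167 164]
 [168 165 170 167 172 174 172 172 169 167 167 170 169 166 169 170 167 172
  166 167]
 [167 167 171 170 173 170 169 170 170 169 170 170 166 166 168 170 167 167
  163 163]
 [169 171 171 166 168 169 170 167 170 169 167 170 162 168 169 167 167 162
  166 165]
 [168 174 170 167 168 167 169 165 165 165 163 166 169 163 165 165 171 168
  166 168]
 [175 172 174 166 168 168 170 168 164 158 164 
[... 3143 characters left out ...]
32  35  37  38  31  25  45 107
  168 169]
 [ 17  13  27  14  13  21  38  28  45  39  28  34  42  33  24  24  50 121
  170 193]
 [ 31  22  12   6  20  18  25  41  35  44  34  34  21  22  24  24  67 136
  188 176]
 [  4  13  20  19  19  11  25  13  23  26  25  14  21  12  28  46 111 165
  179 184]
 [ 21  12  22  22  20  26  21  22  18  15  11  18  17  23  34  96 152 169
  180 178]
 [ 31  20  22  18  15  18  14  16  19  21  15  19  16  23  74 145 173 184
  184 180]]
recess ((12.457539558410645, 11.898310661315918), (14.76703929901123, 15.08726978302002), 176.62164306640625) 166.0
recess ((15.379830360412598, 14.035674095153809), (15.339875221252441, 17.744794845581055), 57.97056579589844) 199.0
```

```bash
python3 - <<'E'
from h import *
a,b=load("scene0.npz"),load("top0.npz")
np.set_printoptions(precision=4,suppress=True)
print("cap top",tri(a,(269.7,310.05),b,(405.3,189.8)),onz(a,(269.7,310.05),.143),onz(b,(405.3,189.8),.143))
print("recess",tri(a,(233.4,330),b,(417.5,233.9)),onz(a,(233.4,330),.018),onz(b,(417.5,233.9),.018))
# stand from corners
cs=[((-65,120),[.5374,-.0813]),((-65,-120),[.4949,-.3128]),((65,120),[.6514,-.0934]),((65,-120),[.6044,-.3338]),((65,120),[.6518,-.0964]),((65,-120),[.6192,-.3355]),((65,120),[.6589,-.1025]),((-65,-120),[.4985,-.316]),((-65,120),[.538,-.081])]
L=np.array([c[0] for c in cs])/1000.;W=np.array([c[1] for c in cs])
l=L-L.mean(0);w=W-W.mean(0);th=np.arctan2((l[:,0]*w[:,1]-l[:,1]*w[:,0]).sum(),(l*w).sum())
R=np.array([[np.cos(th),-np.sin(th)],[np.sin(th),np.cos(th)]]);o=W.mean(0)-R@L.mean(0)
print("stand",np.degrees(th),o,"well_b",o+R@[.0325,.06],"recess",o+R@[-.0325,0])
E
python3 -c "
from h import *
from cell import *
from scipy.spatial.transform import Rotation as R
print(R.from_quat(get_obs()['eef_rot']).as_matrix().round(4))"
```

```text
cap top (array([ 0.6217, -0.1559,  0.1444]), np.float64(0.00028930804352421635)) [ 0.6209 -0.1557  0.143 ] [ 0.6221 -0.156   0.143 ]
recess (array([ 0.5472, -0.203 ,  0.0208]), np.float64(0.0006254003300607058)) [ 0.546  -0.2023  0.018 ] [ 0.5475 -0.2038  0.018 ]
stand -9.561834443641573 [ 0.5745 -0.2067] well_b [ 0.6165 -0.1529] recess [ 0.5424 -0.2013]
[[ 9.353e-01  3.540e-01 -6.000e-04]
 [ 3.540e-01 -9.353e-01  1.600e-03]
 [-0.000e+00 -1.800e-03 -1.000e+00]]
```

```bash
python3 -m crank '{"plan":[{"slide":[44,-24,4],"turn":0},{"slide":[88,-48,8],"turn":0},{"slide":[132,-72,12],"turn":0},{"slide":[176,-96,16],"turn":0},{"slide":[220,-120,20],"turn":0}]}' 0.2 30
python3 -m crank '{"plan":[{"slide":[44,-24,4],"turn":0},{"slide":[88,-48,8],"turn":0},{"slide":[132,-72,12],"turn":0},{"slide":[176,-96,16],"turn":0},{"slide":[220,-120,20],"turn":0}]}'
python3 -m crank '{"plan":[{"slide":[44,-22,5],"turn":8},{"slide":[87,-44,5],"turn":16},{"slide":[87,-44,5],"turn":24},{"slide":[87,-44,5],"turn":31},{"slide":[87,-44,5],"turn":31}]}'
cat > st.py <<'E'
import sys
from cell import get_obs
import numpy as np
from scipy.spatial.transform import Rotation as R
np.set_printoptions(precision=4,suppress=True)
o=get_obs();M=R.from_quat(o["eef_rot"]).as_matrix()
print(o["time"],"tcp",o["tcp_pos"],"yaw x",np.degrees(np.arctan2(M[1,0],M[0,0])),"zt",M[:,2],"q7",o["qpos"],"F",o["contact_force"],"gap",o["finger_gap"],o["grasp_force"])
if len(sys.argv)>3:
    d=np.array(list(map(float,sys.argv[1:4])))-o["tcp_pos"];print("slide mm to target",M.T@d*1000)
E
python3 st.py .6217 -.1559 .290
```

```text
time: 0.6
tcp_pos: [0.3932, -0.4171, 0.3844]
eef_rot: [0.984, 0.18, -0.0, -0.0]
contact_force: [0.1, 0.1, -0.7]
finger_gap: 0.0511
grasp_force: 0.0
time: 1.1
tcp_pos: [0.5556, -0.2283, 0.3645]
eef_rot: [0.984, 0.18, -0.0, -0.0]
contact_force: [0.3, -0.8, 0.5]
finger_gap: 0.051
grasp_force: 0.0
time: 1.6
tcp_pos: [0.6207, -0.1571, 0.3593]
eef_rot: [0.996, -0.089, -0.001, 0.0]
contact_force: [0.2, -0.3, -0.4]
finger_gap: 0.0514
grasp_force: 0.0
1.6 tcp [ 0.6207 -0.1571  0.3593] yaw x -10.252159782759163 zt [-0.0012 -0.     -1.    ] q7 [ 0.5267  0.5323 -0.4441  1.618   0.2543  1.0501 -1.7409] F [ 0.184  -0.3034 -0.3924] gap 0.05142469207652672 0.0
slide mm to target [ 0.8506 -1.3515 69.2746]
```

```bash
python3 -m crank '{"plan":[{"slide":[1,-1,20],"turn":0},{"slide":[1,-1,40],"turn":0},{"slide":[1,-1,55],"turn":0},{"slide":[1,-1,65],"turn":0},{"slide":[1,-1,69],"turn":0}]}'
python3 -m crank '{"plan":[{"slide":[0,0,0],"turn":0},{"slide":[0,0,0],"turn":0},{"slide":[0,0,0],"turn":0},{"slide":[0,0,0],"turn":0},{"slide":[0,0,0],"turn":0}]}' -1 20
python3 -m crank '{"plan":[{"slide":[0,0,-8],"turn":0},{"slide":[0,0,-20],"turn":0},{"slide":[0,0,-35],"turn":0},{"slide":[0,0,-50],"turn":0},{"slide":[0,0,-50],"turn":0}]}'
python3 st.py .547 -.203 .200
python3 - <<'E'
from cell import *
import cv2,numpy as np
P=[]
for n,(x,y) in(("scene",(271,300)),("top",(404,195))):
    s=snapshot(n);np.savez(f"{n}1.npz",**s);P.append(cv2.resize(s["img"][y-50:y+50,x-66:x+67,::-1],(400,300),interpolation=cv2.INTER_CUBIC))
cv2.imwrite("pics/lift.png",np.hstack(P))
E
```

```text
time: 2.1
tcp_pos: [0.6213, -0.1574, 0.2896]
eef_rot: [0.996, -0.089, -0.001, -0.0]
contact_force: [-1.1, 0.4, -0.8]
finger_gap: 0.0514
grasp_force: 0.0
time: 2.6
tcp_pos: [0.6219, -0.1571, 0.2914]
eef_rot: [0.996, -0.089, 0.0, 0.0]
contact_force: [-0.8, 0.0, 0.0]
finger_gap: 0.0297
grasp_force: 19.9
time: 3.1
tcp_pos: [0.6231, -0.1571, 0.3448]
eef_rot: [0.996, -0.09, 0.003, 0.0]
contact_force: [0.8, -0.2, 0.1]
finger_gap: 0.0298
grasp_force: 19.9
3.1 tcp [ 0.6231 -0.1571  0.3448] yaw x -10.2745595506425 zt [ 0.0059 -0.0015 -1.    ] q7 [ 0.5229  0.5495 -0.4406  1.6272  0.2655  1.0185 -1.7499] F [ 0.8193 -0.2098  0.0914] gap 0.029809485207169896 19.888430256396532
slide mm to target [-67.5497  58.6617 144.4178]
```

View pics/lift.png

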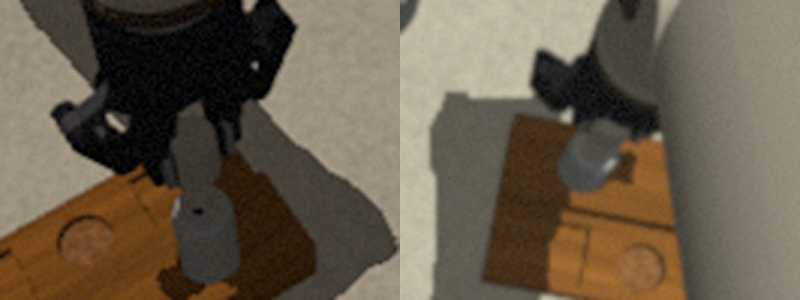

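The cap is lifted clear and gripped. The pump is now bare, with the dark nozzle spot visible in the scene view. Next I carry the cap to the recess.

```bash
python3 -m crank '{"plan":[{"slide":[-24,20,0],"turn":0},{"slide":[-48,40,0],"turn":0},{"slide":[-67,59,0],"turn":0},{"slide":[-67,59,20],"turn":0},{"slide":[-67,59,50],"turn":0}]}'
python3 -m crank '{"plan":[{"slide":[0,0,20],"turn":0},{"slide":[0,0,40],"turn":0},{"slide":[0,0,60],"turn":0},{"slide":[0,0,60],"turn":0}]}'
python3 st.py .547 -.203 .199
python3 - <<'E'
from cell import *
import cv2,numpy as np
P=[]
for n,(x,y) in(("scene",(236,325)),("top",(418,230))):
    s=snapshot(n);np.savez(f"{n}2.npz",**s);P.append(cv2.resize(s["img"][y-36:y+36,x-48:x+48,::-1],(400,300),interpolation=cv2.INTER_CUBIC))
cv2.imwrite("pics/place.png",np.hstack(P))
E
```

```text
time: 3.7
tcp_pos: [0.5452, -0.2046, 0.2918]
eef_rot: [0.996, -0.091, 0.002, 0.001]
contact_force: [0.6, 0.1, -0.5]
finger_gap: 0.0298
grasp_force: 19.9
time: 4.1
tcp_pos: [0.5434, -0.2027, 0.2276]
eef_rot: [0.996, -0.089, -0.003, -0.001]
contact_force: [-0.2, 1.3, -1.4]
finger_gap: 0.0299
grasp_force: 19.9
4.1 tcp [ 0.5434 -0.2027  0.2276] yaw x -10.266806252315034 zt [-0.0063  0.0024 -1.    ] q7 [ 0.6099  0.6085 -0.3883  1.849   0.3213  0.7528 -1.7036] F [-0.2184  1.2905 -1.4411] gap 0.029882235148544618 19.897826506057754
slide mm to target [ 3.785  -0.3048 28.5556]
```

View pics/place.png

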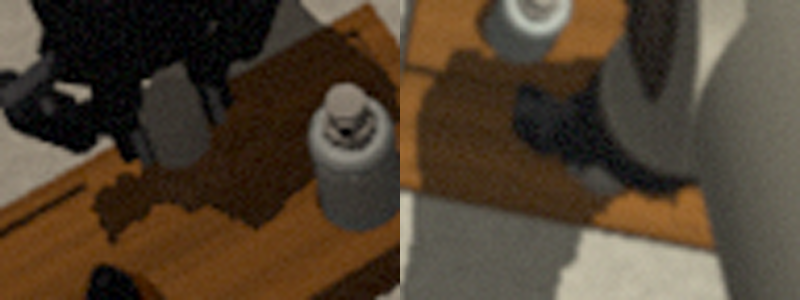

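The gripped cap hangs just above the recess, at about (278,312) in the full scene frame. I'll correct x by a few mm after letting it settle.

```bash
python3 -m crank '{"plan":[{"slide":[3,0,0],"turn":0},{"slide":[3,0,0],"turn":0},{"slide":[3,0,8],"turn":0},{"slide":[3,0,8],"turn":0},{"slide":[3,0,8],"turn":0}]}'
python3 st.py .547 -.203 .199
```

```text
time: 4.7
tcp_pos: [0.5481, -0.2037, 0.2227]
eef_rot: [0.996, -0.09, -0.0, -0.0]
contact_force: [0.5, 0.2, -0.5]
finger_gap: 0.0297
grasp_force: 19.9
4.7 tcp [ 0.5481 -0.2037  0.2227] yaw x -10.271204223571393 zt [-0.0006  0.0001 -1.    ] q7 [ 0.6043  0.6205 -0.3837  1.8414  0.3277  0.7427 -1.7086] F [ 0.486   0.2044 -0.4906] gap 0.029683256969894458 19.898771852022037
slide mm to target [-1.1562 -0.482  23.7056]
```

Cap bottom is now about 39 mm high. I'll lower it slowly and watch the force.

```bash
python3 -m crank '{"plan":[{"slide":[-1,0,5],"turn":0},{"slide":[-1,0,10],"turn":0},{"slide":[-1,0,14],"turn":0},{"slide":[-1,0,17],"turn":0},{"slide":[-1,0,17],"turn":0}]}'
python3 -m crank '{"plan":[{"slide":[0,0,2],"turn":0},{"slide":[0,0,4],"turn":0},{"slide":[0,0,6],"turn":0},{"slide":[0,0,6],"turn":0}]}'
python3 st.py .547 -.203 .199
```

```text
time: 5.2
tcp_pos: [0.5471, -0.2034, 0.2052]
eef_rot: [0.996, -0.089, -0.001, -0.0]
contact_force: [0.4, 0.2, -0.5]
finger_gap: 0.0297
grasp_force: 19.9
time: 5.6
tcp_pos: [0.5472, -0.2035, 0.1997]
eef_rot: [0.996, -0.09, -0.0, -0.0]
contact_force: [-0.1, 0.7, -0.2]
finger_gap: 0.0296
grasp_force: 19.9
5.6 tcp [ 0.5472 -0.2035  0.1997] yaw x -10.271098837051177 zt [-0.0003  0.0002 -1.    ] q7 [ 0.5925  0.6545 -0.368   1.8493  0.3462  0.7013 -1.7234] F [-0.1475  0.6926 -0.2072] gap 0.02955443300222368 19.898158443393186
slide mm to target [-0.2988 -0.4422  0.663 ]
```

```bash
python3 -m crank '{"plan":[{"slide":[0,0,1],"turn":0},{"slide":[0,0,2],"turn":0},{"slide":[0,0,2],"turn":0}]}'
python3 -m crank '{"plan":[{"slide":[0,0,0],"turn":0},{"slide":[0,0,0],"turn":0},{"slide":[0,0,0],"turn":0}]}' 0.1
python3 -m crank '{"plan":[{"slide":[0,0,-30],"turn":0},{"slide":[0,0,-70],"turn":0},{"slide":[0,0,-120],"turn":0},{"slide":[-30,0,-160],"turn":0},{"slide":[-75,0,-160],"turn":0}]}'
python3 -m crank '{"plan":[{"slide":[-40,30,0],"turn":0},{"slide":[-80,60,0],"turn":0},{"slide":[-80,60,0],"turn":0},{"slide":[-80,60,0],"turn":0}]}'
python3 st.py
python3 - <<'E'
from cell import *
import cv2,numpy as np
P=[]
for n,(x,y,w) in(("scene",(256,324,48)),("top",(412,212,48))):
    s=snapshot(n);np.savez(f"{n}3.npz",**s);P.append(cv2.resize(s["img"][y-36:y+36,x-w:x+w,::-1],(400,300),interpolation=cv2.INTER_CUBIC))
s=np.load("scene3.npz")["img"]
P=[np.hstack(P),cv2.resize(s[299:344,255:315,::-1],(400,300),interpolation=cv2.INTER_CUBIC)]
cv2.imwrite("pics/placed.png",np.vstack([P[0],np.hstack([P[1],P[1]*0])]))
E
```

```text
time: 5.9
tcp_pos: [0.5474, -0.2035, 0.1983]
eef_rot: [0.996, -0.089, 0.0, 0.0]
contact_force: [-0.7, 1.0, 2.7]
finger_gap: 0.0297
grasp_force: 20.1
time: 6.2
tcp_pos: [0.5473, -0.2035, 0.1979]
eef_rot: [0.996, -0.09, -0.0, -0.0]
contact_force: [0.1, -0.4, -0.0]
finger_gap: 0.0469
grasp_force: 0.0
time: 6.7
tcp_pos: [0.4769, -0.1903, 0.3638]
eef_rot: [0.996, -0.089, 0.006, 0.002]
contact_force: [0.7, -0.4, -0.1]
finger_gap: 0.0471
grasp_force: 0.0
time: 7.1
tcp_pos: [0.3832, -0.2357, 0.3582]
eef_rot: [0.996, -0.091, 0.0, 0.0]
contact_force: [0.9, 0.4, 0.1]
finger_gap: 0.0471
grasp_force: 0.0
7.1 tcp [ 0.3832 -0.2357  0.3582] yaw x -10.454114725695687 zt [ 0.0004 -0.001  -1.    ] q7 [ 0.9035  0.1987 -0.4549  2.0784  0.1131  0.8866 -1.3685] F [0.8934 0.4028 0.1284] gap 0.0470832397326373 0.0
```

View pics/placed.png

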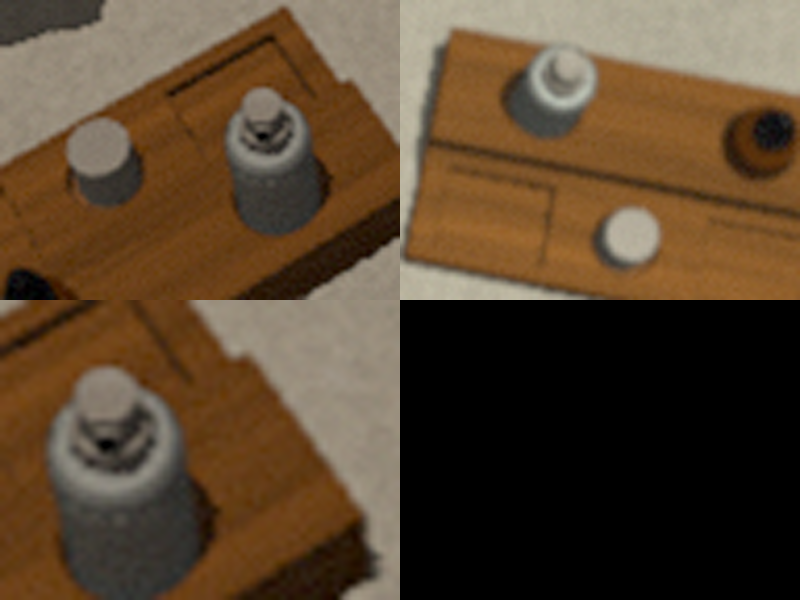

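The cap stands upright in the recess: the white disc at about (281,309) in the full scene frame sits centred over it. The dark nozzle spot at scene (271,320) faces roughly towards the scene camera. Next I compute the spray azimuth.

```bash
python3 - <<'E'
from h import *
a,b=load("scene3.npz"),load("top3.npz")
np.set_printoptions(precision=4,suppress=True,linewidth=150)
g=cv2.cvtColor(a["img"],cv2.COLOR_RGB2GRAY);print(g[307:328,260:284])
g2=cv2.cvtColor(b["img"],cv2.COLOR_RGB2GRAY);print(g2[184:204,390:412])
E
```

```text
[[ 71  71  68  70  72  78  79  76  77  76  77  76  72  72  73  69  66  63  67  64  51  59  72  73]
 [ 69  71  70  72  75  78  79  80  76  72  74  73  63  71  68  71  68  68  64  70  50  47  61  72]
 [ 72  74  75  79  80  78  76  78  97 113 119 124 115  93  66  68  62  63  66  66  60  52  50  66]
 [ 79  78  80  79  78  78  72 105 124 132 134 137 135 125 100  71  61  67  65  63  64  63  52  52]
 [ 79  78  80  79  74  72  96 124 130 131 133 130 131 132 124  92  53  61  68  70  75  68  64  55]
 [ 82  79  80  75  73  72 105 129 124 127 128 126 127 124 129 114  94  76  62  70  71  68  69  68]
 [ 77  74  75  74  69  76 105 124 123 122 125 127 122 127 125 117 116 117  94  68  66  67  66  70]
 [ 74  71  71  71  74  87 108 123 124 125 124 124 122 126 116  89 104 132 119  92  66  65  65  64]
 [ 73  65  70  68 101 114 114 115 123 124 120 125 126 124  94  54  67 101 126 116  80  66  64  70]
 [ 72  67  65  86 122 129 102  94 120 124 122 122 118  95  65  41  43  64 111 126  94  67  70  72]
 [ 68  66  71 106 122 123  96  65  82  83  79  82  77  54  42  44  74  80 100 130 107  77  67  71]
 [ 68  61  
[... 2100 characters left out ...]
8 172 155 121 112 114 111 107 109 118 134 152 169 173 141 111]
 [ 49  52  63  66  79 107 141 172 173 139 117 114 120 119 120 129 151 169 182 172 132 103]
 [ 55  63  60  64  70  94 123 157 180 174 143 119 116 123 129 145 170 186 181 154 122 101]
 [ 55  62  63  67  70  77 101 133 164 183 178 157 150 155 161 172 181 181 156 131 112  99]
 [ 60  63  65  64  69  70  85 105 131 154 169 180 186 187 180 180 172 152 131 111 101 102]
 [ 58  67  67  64  66  64  70  81  97 114 135 155 163 168 161 154 135 116 106  99  98 102]
 [ 59  62  66  66  69  71  65  71  79  88 100 111 117 123 113 107  98  88  93  99  97 100]
 [ 59  60  66  67  68  67  66  66  67  77  77  81  88  86  85  80  75  85  95  99 106  99]]
```

```bash
python3 - <<'E'
from h import *
a,b=load("scene3.npz"),load("top3.npz")
np.set_printoptions(precision=4,suppress=True)
c=onz(a,(270.6,312.9),.132);
print("axis",c, "top view", onz(b,(404.3,189.0),.132))
for z in(.1235,.1245,.1255):
    n=onz(a,(270.9,320.3),z);d=(n-c)[:2];print(z,n,np.hypot(*d)*1000,np.degrees(np.arctan2(d[1],d[0])))
from math import *
for az in(-60,-45,-30,-15,0):
    print(az,proj(a,c+[.011*cos(radians(az)),.011*sin(radians(az)),-.0075])-proj(a,c))
# top disc centre by bright blob
cc=blobs(b,(398,184,410,197),lambda h:(h[...,2]>155),10);print([cv2.minEnclosingCircle(k) for k in cc])
E
```

```text
axis [ 0.6212 -0.1551  0.132 ] top view [ 0.6266 -0.1556  0.132 ]
0.1235 [ 0.6289 -0.1619  0.1235] 10.241267781201566 -41.59702038713317
0.1245 [ 0.6293 -0.1622  0.1245] 10.748975744299692 -41.079236991945265
0.1255 [ 0.6298 -0.1624  0.1255] 11.257482332493415 -40.60819508372365
-60 [-1.7058  7.319 ]
-45 [-0.125   7.5347]
-30 [1.4898 7.3677]
-15 [3.0259 6.83  ]
0 [4.3767 5.9597]
[((403.5, 190.0), 8.139510154724121)]
```

```bash
python3 -m crank '{"plan":[{"slide":[40,-22,0],"turn":6},{"slide":[80,-44,0],"turn":12},{"slide":[120,-66,0],"turn":18},{"slide":[160,-88,0],"turn":24},{"slide":[200,-111,0],"turn":31}]}' 0.35
python3 -m crank '{"plan":[{"slide":[16,-19,0],"turn":0},{"slide":[16,-19,0],"turn":0},{"slide":[16,-19,0],"turn":0}]}'
python3 st.py .6215 -.1555 .239
```

```text
time: 7.7
tcp_pos: [0.6036, -0.159, 0.3573]
eef_rot: [0.935, -0.354, -0.0, -0.0]
contact_force: [0.7, -1.5, 1.0]
finger_gap: 0.0575
grasp_force: 0.0
time: 8.0
tcp_pos: [0.6261, -0.1558, 0.3568]
eef_rot: [0.936, -0.351, -0.001, -0.0]
contact_force: [-0.7, -1.0, 0.6]
finger_gap: 0.0578
grasp_force: 0.0
8.0 tcp [ 0.6261 -0.1558  0.3568] yaw x -41.088763777256986 zt [-0.0012  0.0013 -1.    ] q7 [ 0.4772  0.5334 -0.3813  1.6082  0.2194  1.0441 -2.2551] F [-0.6976 -1.0334  0.5598] gap 0.057811428489591095 0.0
slide mm to target [ -3.4421   2.8199 117.8522]
```

```bash
python3 -m crank '{"plan":[{"slide":[-3,3,0],"turn":0},{"slide":[-3,3,30],"turn":0},{"slide":[-3,3,60],"turn":0},{"slide":[-3,3,60],"turn":0},{"slide":[-3,3,60],"turn":0}]}'
python3 st.py .6215 -.1555 .239
```

```text
time: 8.5
tcp_pos: [0.6202, -0.1585, 0.2982]
eef_rot: [0.936, -0.353, -0.001, 0.0]
contact_force: [-0.6, -0.8, 0.2]
finger_gap: 0.0578
grasp_force: 0.0
8.5 tcp [ 0.6202 -0.1585  0.2982] yaw x -41.32260696603382 zt [-0.0013  0.0001 -1.    ] q7 [ 0.4713  0.5906 -0.3632  1.6638  0.2488  0.9343 -2.2766] F [-0.6406 -0.8288  0.2124] gap 0.057793271079780224 0.0
slide mm to target [-0.9385 -3.1856 59.1819]
```

```bash
python3 -m crank '{"plan":[{"slide":[-1,-3,20],"turn":0},{"slide":[-1,-3,40],"turn":0},{"slide":[-1,-3,52],"turn":0},{"slide":[-1,-3,59],"turn":0},{"slide":[-1,-3,59],"turn":0}]}'
python3 st.py .6215 -.1555 .239
python3 -m crank '{"plan":[{"slide":[0,0,0],"turn":0},{"slide":[0,0,0],"turn":0},{"slide":[0,0,0],"turn":0},{"slide":[0,0,0],"turn":0},{"slide":[0,0,0],"turn":0}]}' -1 25
python3 st.py .6215 -.1555 .239
```

```text
time: 9.0
tcp_pos: [0.6221, -0.1552, 0.239]
eef_rot: [0.936, -0.353, -0.0, 0.0]
contact_force: [0.3, 0.6, -0.7]
finger_gap: 0.0575
grasp_force: 0.0
9.0 tcp [ 0.6221 -0.1552  0.239 ] yaw x -41.285251753040164 zt [-0.0003 -0.     -1.    ] q7 [ 0.4482  0.6677 -0.3399  1.689   0.2827  0.8338 -2.3069] F [ 0.2711  0.6487 -0.6821] gap 0.05745128558880266 0.0
slide mm to target [-0.2975  0.6241 -0.0147]
time: 9.5
tcp_pos: [0.6228, -0.1552, 0.24]
eef_rot: [0.936, -0.352, 0.001, -0.0]
contact_force: [-0.7, -0.7, 6.1]
finger_gap: 0.0376
grasp_force: 27.3
9.5 tcp [ 0.6228 -0.1552  0.24  ] yaw x -41.27620615341068 zt [ 0.0018 -0.0007 -1.    ] q7 [ 0.448   0.6665 -0.3402  1.6881  0.2828  0.8337 -2.3071] F [-0.7361 -0.723   6.1416] gap 0.03764410652793167 27.262685894966125
slide mm to target [-0.7757  1.067   1.0409]
```

```bash
python3 -m crank '{"plan":[{"slide":[0,0,-6],"turn":0},{"slide":[0,0,-13],"turn":0},{"slide":[0,0,-19],"turn":0},{"slide":[0,0,-24],"turn":0},{"slide":[0,0,-24],"turn":0}]}'
python3 st.py
python3 -m crank '{"plan":[{"slide":[4,0,0],"turn":0},{"slide":[8,0,-1],"turn":0},{"slide":[12,0,-2],"turn":0},{"slide":[16,0,-2],"turn":0},{"slide":[16,0,-2],"turn":0}]}'
python3 st.py
python3 - <<'E'
from cell import *
import cv2,numpy as np
P=[]
for n,(x,y,w) in(("scene",(276,310,48)),("top",(404,195,48))):
    s=snapshot(n);np.savez(f"{n}4.npz",**s);P.append(cv2.resize(s["img"][y-36:y+36,x-w:x+w,::-1],(400,300),interpolation=cv2.INTER_CUBIC))
cv2.imwrite("pics/tip1.png",np.hstack(P))
E
```

```text
time: 10.0
tcp_pos: [0.6226, -0.155, 0.2639]
eef_rot: [0.936, -0.352, 0.001, -0.0]
contact_force: [0.6, 0.9, -1.9]
finger_gap: 0.0374
grasp_force: 27.0
10.0 tcp [ 0.6226 -0.155   0.2639] yaw x -41.27063764693578 zt [ 0.0015 -0.0003 -1.    ] q7 [ 0.4556  0.6349 -0.3507  1.679   0.269   0.8739 -2.2968] F [ 0.5871  0.936  -1.8757] gap 0.03741605709610898 27.03889399766922
time: 10.5
tcp_pos: [0.6341, -0.1662, 0.2643]
eef_rot: [0.936, -0.353, -0.001, 0.0]
contact_force: [-4.8, 0.0, -2.5]
finger_gap: 0.0375
grasp_force: 25.5
10.5 tcp [ 0.6341 -0.1662  0.2643] yaw x -41.3085924551803 zt [-0.0015 -0.0001 -1.    ] q7 [ 0.4617  0.6558 -0.3474  1.6393  0.2697  0.8955 -2.281 ] F [-4.8487  0.0464 -2.4546] gap 0.03750867979090228 25.453122854232788
```

View pics/tip1.png

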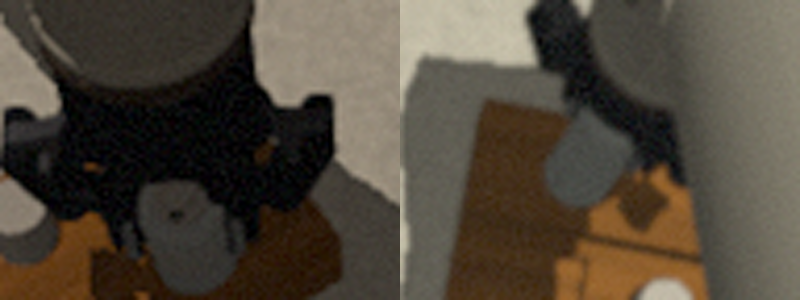

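The bottle is lifted about 24 mm and starting to tip over the well rim with only about 5 N. I'll continue along the arc.

```bash
python3 -m crank '{"plan":[{"slide":[5,0,0],"turn":0},{"slide":[10,0,0],"turn":0},{"slide":[15,0,1],"turn":0},{"slide":[20,0,2],"turn":0},{"slide":[20,0,2],"turn":0}]}'
python3 -m crank '{"plan":[{"slide":[5,0,2],"turn":0},{"slide":[10,0,4],"turn":0},{"slide":[15,0,6],"turn":0},{"slide":[18,0,7],"turn":0},{"slide":[18,0,7],"turn":0}]}'
python3 st.py
python3 -m crank '{"plan":[{"slide":[0,0,0],"turn":0},{"slide":[0,0,-40],"turn":0},{"slide":[0,0,-80],"turn":0},{"slide":[0,0,-80],"turn":0}]}' - 60
python3 st.py
```

```text
time: 11.1
tcp_pos: [0.6499, -0.1794, 0.263]
eef_rot: [0.936, -0.353, 0.001, -0.0]
contact_force: [-4.0, -1.0, 0.0]
finger_gap: 0.0377
grasp_force: 25.4
time: 11.6
tcp_pos: [0.6635, -0.1908, 0.2559]
eef_rot: [0.936, -0.353, 0.001, -0.0]
contact_force: [-1.6, 0.4, 1.1]
finger_gap: 0.0376
grasp_force: 25.0
11.6 tcp [ 0.6635 -0.1908  0.2559] yaw x -41.28680489910166 zt [ 0.0013  0.0001 -1.    ] q7 [ 0.4696  0.7179 -0.3381  1.5459  0.2765  0.924  -2.2498] F [-1.6216  0.4126  1.0985] gap 0.037556414246444875 24.958159625530243
time: 12.0
tcp_pos: [0.666, -0.1905, 0.3433]
eef_rot: [0.936, -0.352, 0.007, -0.001]
contact_force: [1.7, -0.8, -1.0]
finger_gap: 0.0367
grasp_force: 60.5
12.0 tcp [ 0.666  -0.1905  0.3433] yaw x -41.26035733674223 zt [ 0.0136 -0.0027 -0.9999] q7 [ 0.4851  0.6218 -0.3647  1.494   0.2412  1.0561 -2.2242] F [ 1.7341 -0.7671 -0.9957] gap 0.03667067173885643 60.460227727890015
```

```bash
python3 -m crank '{"plan":[{"slide":[-30,-8,0],"turn":-8},{"slide":[-60,-17,0],"turn":-16},{"slide":[-90,-25,0],"turn":-24},{"slide":[-120,-34,0],"turn":-32},{"slide":[-150,-42,0],"turn":-40}]}' - 60
python3 -m crank '{"plan":[{"slide":[0,0,0],"turn":-8},{"slide":[0,0,0],"turn":-16},{"slide":[0,0,0],"turn":-24},{"slide":[0,0,0],"turn":-32},{"slide":[0,0,0],"turn":-40}]}'
python3 -m crank '{"plan":[{"slide":[0,0,0],"turn":-8},{"slide":[0,0,0],"turn":-16},{"slide":[0,0,0],"turn":-24},{"slide":[0,0,0],"turn":-32},{"slide":[0,0,0],"turn":-40}]}'
python3 -m crank '{"plan":[{"slide":[0,0,0],"turn":-6},{"slide":[0,0,0],"turn":-11},{"slide":[0,0,0],"turn":-11}]}'
python3 st.py .4956 .072 .281
```

```text
time: 12.5
tcp_pos: [0.5774, -0.0587, 0.3359]
eef_rot: [1.0, -0.008, 0.001, -0.0]
contact_force: [0.1, 1.2, -1.4]
finger_gap: 0.0367
grasp_force: 60.4
time: 13.0
tcp_pos: [0.5781, -0.0598, 0.3359]
eef_rot: [0.942, 0.334, 0.001, 0.0]
contact_force: [-0.3, -0.2, -1.5]
finger_gap: 0.037
grasp_force: 60.4
time: 13.5
tcp_pos: [0.5781, -0.0599, 0.3359]
eef_rot: [0.771, 0.637, 0.001, 0.0]
contact_force: [-0.3, -0.0, -1.6]
finger_gap: 0.0367
grasp_force: 60.4
time: 13.8
tcp_pos: [0.578, -0.0601, 0.3357]
eef_rot: [0.709, 0.706, 0.001, 0.0]
contact_force: [-0.9, 0.4, -1.6]
finger_gap: 0.0368
grasp_force: 60.4
13.8 tcp [ 0.578  -0.0601  0.3357] yaw x 89.76186672498018 zt [ 0.0011  0.0011 -1.    ] q7 [ 0.7395  0.5984 -0.9222  1.7805  0.5463  1.0402 -0.391 ] F [-0.8764  0.3545 -1.6131] gap 0.03676098943636421 60.42935371398926
slide mm to target [131.6607 -83.0191  54.7251]
```

```bash
python3 -m crank '{"plan":[{"slide":[33,-21,0],"turn":0},{"slide":[66,-42,10],"turn":0},{"slide":[99,-63,25],"turn":0},{"slide":[132,-83,40],"turn":0},{"slide":[132,-83,50],"turn":0}]}'
python3 -m crank '{"plan":[{"slide":[0,0,0],"turn":0},{"slide":[0,0,4],"turn":0},{"slide":[0,0,4],"turn":0}]}'
python3 st.py .4956 .072 .281
python3 - <<'E'
from h import *
from cell import *
P=[]
for n in("scene","top"):
    s=snapshot(n);np.savez(f"{n}5.npz",**s)
    x,y=map(int,proj(s,np.array([.4956,.09,.13])));print(n,x,y,x-53,y-60)
    P.append(cv2.resize(s["img"][y-60:y+60,x-53:x+53,::-1],(400,453),interpolation=cv2.INTER_CUBIC))
cv2.imwrite("pics/aim.png",np.hstack(P))
E
```

```text
time: 14.3
tcp_pos: [0.4923, 0.0776, 0.2856]
eef_rot: [0.707, 0.708, 0.001, -0.001]
contact_force: [-1.1, -0.1, -1.9]
finger_gap: 0.0368
grasp_force: 60.6
time: 14.6
tcp_pos: [0.4962, 0.0712, 0.2819]
eef_rot: [0.71, 0.704, 0.0, 0.0]
contact_force: [-0.2, -0.5, -1.2]
finger_gap: 0.0366
grasp_force: 60.6
14.6 tcp [0.4962 0.0712 0.2819] yaw x 89.56641098357886 zt [ 0.0007 -0.0001 -1.    ] q7 [ 0.5421  0.5492 -0.9198  2.0093  0.5777  0.8646 -0.7072] F [-0.153  -0.4688 -1.1985] gap 0.036593643381657756 60.619672536849976
slide mm to target [ 0.7691 -0.64    0.9336]
scene 320 203 267 143
top 289 246 236 186
```

View pics/aim.png

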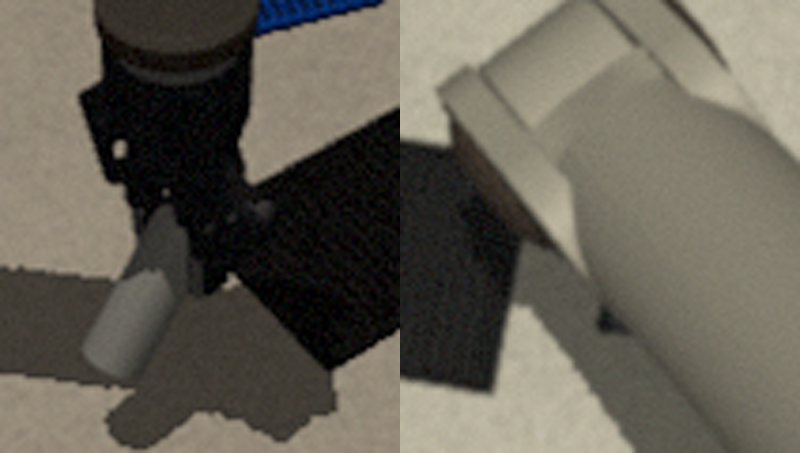

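```bash
python3 - <<'E'
from h import *
np.set_printoptions(precision=4,suppress=True)
s=load("scene5.npz")
def onx(p,x):
    c,d=ray(s,p);return c+d*(x-c[0])/d[0]
f=lambda u,v:(267+u/3.774,143+v/3.775)
g=np.array([.4962,.0712,.127])
bc=onx(f(108,360),.496);print("bottom",bc,"tilt",np.degrees(np.arctan2(g[1]-bc[1],g[2]-bc[2])),np.linalg.norm(g-bc))
pt=onx(f(264,210),.496);print("pump",pt,np.degrees(np.arctan2(pt[1]-bc[1],pt[2]-bc[2])),np.linalg.norm(pt-bc))
for t in(35,40,45,50,55):
    t=np.radians(t);ez=np.array([0,np.sin(t),np.cos(t)]);ex=np.array([0,np.cos(t),-np.sin(t)])
    q=lambda X:((proj(s,X)-[267,143])*3.774).round(0)
    o=g-.073*ez
    print(np.degrees(t),"bottom",q(o),"top",q(o+.122*ez),"nozzle",q(o+.1145*ez+.011*ex), "sideL",q(o+.019*np.array([1,0,0])),q(o-.019*np.array([1,0,0])))
im=cv2.cvtColor(s["img"],cv2.COLOR_RGB2GRAY);print(im[190:212,326:346])
E
```

```text
bottom [0.496  0.0157 0.0748] tilt 46.73648829536801 0.07617462296266267
pump [0.496  0.1413 0.1049] 76.5316123170747 0.1291089887548038
35.0 bottom [126. 355.] top [214. 174.] nozzle [220. 185.] sideL [149. 374.] [104. 336.]
40.0 bottom [120. 356.] top [218. 174.] nozzle [223. 186.] sideL [142. 375.] [ 97. 337.]
45.0 bottom [113. 356.] top [222. 175.] nozzle [225. 188.] sideL [136. 375.] [ 91. 337.]
50.0 bottom [107. 355.] top [226. 176.] nozzle [227. 191.] sideL [130. 374.] [ 85. 336.]
55.0 bottom [102. 353.] top [229. 178.] nozzle [229. 194.] sideL [125. 373.] [ 79. 334.]
[[  7  18  16  21  14  34  99 136 141 126 103  74  31   3   2  18   2   2
    4   3]
 [ 14   6  16   7  18  12  49  95 102  70  34   9  12   9  14  13   2  16
   12  10]
 [ 17   1  16  19  24  15  15  33  35  12   4  16   0  17  21   4  15   6
   16  20]
 [  4  19  18  16  19  21  28  10  21  14  15  13  21   4   4   4   9   3
   18   7]
 [ 14  16  16  14  20  15  15  20  22  14  17   7  12   7   9  10  15  10
    4   4]
 [  7  10  18  13  20  18  16  17  13  17  14   3   7   0  18  11  12  15
   10   9]
 [ 11  1
[... 652 characters left out ...]
  13   4
    9  11]
 [ 10   8  12   9   8   3   4  14  21   9   2   7  11   0   9  21  11   5
    1  16]
 [ 13   3  17   4   6   9   9   5   5  10   5   5  10   2   6  18  11  15
   13  10]
 [ 16  11  13   2   4   7   6   9   9   6   0   2  13  13  14   4  22  13
   14  12]
 [  6   6   8   3  10  13   3   6   7   2   4  16  12  19  11   5   9   8
   19  14]
 [  2   7  13  13  11  12   9  21  11   6  12   1  17  19  15   8   5   7
   11  18]
 [  6   2   1   6   4   1   4   4  13  17   9  13   3  18  20  17  18  14
    7   8]
 [  6  16  11   2   2  11   5   6  11  14  15  16   5  14  11  13  21  18
    7   2]
 [  0  12   9   9   8   9  14  17  19   0   8   3  19  13  15   8  12  19
   20  18]]
```

The bottle is held tipped about 45 degrees with its top towards the mat. Its bottom centre is at scene (296,238), which gives a tilt of about 47 degrees. The pump is hidden behind the finger, so I'll check the roll from the earlier nozzle pixel in scene4 and refine the bottom by mask.

```bash
python3 - <<'E'
from h import *
from scipy.optimize import fsolve
np.set_printoptions(precision=4,suppress=True)
s=load("scene4.npz");im=cv2.cvtColor(s["img"],cv2.COLOR_RGB2GRAY)
P=im[318:332,262:280].astype(float);print(P.astype(int))
i=np.unravel_index(cv2.GaussianBlur(P,(3,3),0)[3:11,4:14].argmin(),(8,10));x0,y0=262+4+i[1],318+3+i[0]
w=np.clip(45-im[y0-1:y0+2,x0-1:x0+2].astype(float),0,None);yy,xx=np.mgrid[y0-1:y0+2,x0-1:x0+2]
px=np.array([(w*xx).sum(),(w*yy).sum()])/w.sum();print(px)
az=np.radians(-41.3);h=np.array([np.cos(az),np.sin(az),0]);l=np.array([-np.sin(az),np.cos(az),0])
g=np.array([.6341,-.1662,.2643-.155])
def noz(v):
    t,r=v;ez=h*np.sin(t)+[0,0,np.cos(t)];ex=h*np.cos(t)-[0,0,np.sin(t)]
    return g+.0415*ez+.011*(ex*np.cos(r)+l*np.sin(r))
print("tilt,roll",np.degrees(fsolve(lambda v:proj(s,noz(v))-px,[.3,0])))
# bottle body edges in scene5
s=load("scene5.npz");b=cv2.cvtColor(s["img"],cv2.COLOR_RGB2GRAY);print(b[215:248,284:318])
E
```

```text
[[26 43 45 45 46 49 46 49 54 50 47 51 51 35 18  2  0 11]
 [45 57 57 56 54 49 53 52 54 56 51 57 51 43 34 20  7  8]
 [52 57 53 52 48 53 54 56 51 53 53 55 49 51 53 34  1  2]
 [58 60 55 52 52 53 56 57 51 53 58 48 46 51 53 40  9  8]
 [57 54 56 52 48 52 53 54 52 56 50 46 46 49 54 47 34 14]
 [58 57 50 54 54 46 52 54 58 51 49 48 50 51 52 53 48 46]
 [63 57 51 54 49 53 48 42 39 40 50 52 52 56 46 49 57 56]
 [56 59 51 55 51 54 42 11 22 24 44 54 54 49 48 54 58 56]
 [53 56 54 55 51 54 41 32 32 40 48 56 48 47 54 57 56 53]
 [59 56 52 59 54 51 51 46 37 48 54 46 52 50 58 59 55 50]
 [49 54 58 53 55 59 53 55 56 55 52 54 54 53 53 57 58 53]
 [39 53 55 58 58 58 53 56 52 54 55 55 52 56 54 54 51 51]
 [23 50 55 57 58 60 55 58 59 55 58 55 58 57 56 53 53 44]
 [12 36 50 52 52 59 56 58 53 57 56 56 55 53 57 53 51 50]]
[269.8455 325.1382]
tilt,roll [6.2286 2.996 ]
[[102 103 104 ...  58  43  30]
 [ 55  60  60 ...  55  50  29]
 [ 57  58  58 ...  52  43  39]
 ...
 [142 144 140 ...  63  64  59]
 [139 136 134 ...  60  58  61]
 [137 136 135 ...  60  59  61]]
```

```bash
python3 -m crank '{"plan":[{"slide":[4,3,1],"turn":0},{"slide":[4,3,1],"turn":0},{"slide":[4,3,1],"turn":0},{"slide":[4,3,1],"turn":0},{"slide":[4,3,1],"turn":0}]}'
python3 -m crank '{"plan":[{"slide":[0,0,0],"turn":0},{"slide":[0,0,0],"turn":0},{"slide":[0,0,0],"turn":0},{"slide":[0,0,0],"turn":0},{"slide":[0,0,0],"turn":0}]}'
python3 st.py
python3 - <<'E'
from cell import *
import cv2
s=snapshot("scene")["img"][:,:,::-1]
cv2.imwrite("pics/final.png",cv2.resize(s[120:420,140:460],(640,600),interpolation=cv2.INTER_CUBIC))
E
```

```text
time: 15.2
tcp_pos: [0.4984, 0.0762, 0.281]
eef_rot: [0.709, 0.705, 0.0, 0.0]
contact_force: [-0.0, -0.4, -1.8]
finger_gap: 0.0367
grasp_force: 60.6
time: 15.7
tcp_pos: [0.4984, 0.0763, 0.2809]
eef_rot: [0.709, 0.705, 0.0, 0.0]
contact_force: [-0.4, -0.4, -1.3]
finger_gap: 0.0369
grasp_force: 60.6
15.7 tcp [0.4984 0.0763 0.2809] yaw x 89.72898761115215 zt [ 0.  0. -1.] q7 [ 0.5289  0.5556 -0.9172  2.0028  0.5814  0.8672 -0.7151] F [-0.4173 -0.4255 -1.3175] gap 0.036885931991607765 60.621328353881836
```

View pics/final.png

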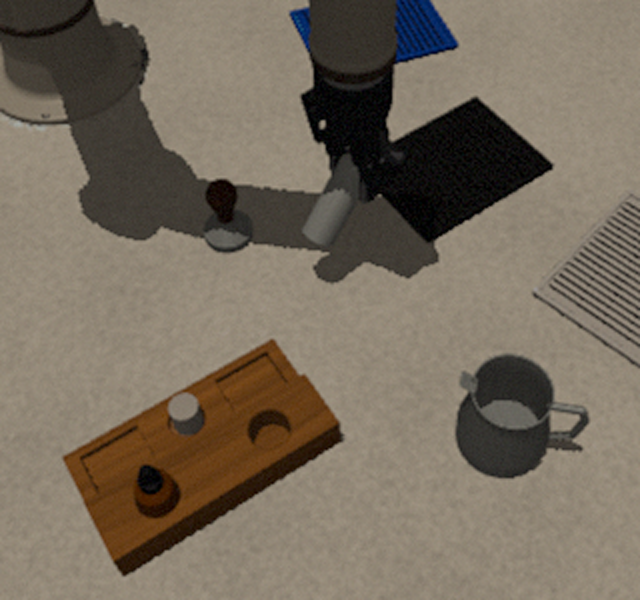

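In the final crop, the cap stands in the recess at (185,412), the dropper is at (155,490) in its well and the other well is empty at (270,430). The tamper and pitcher are undisturbed. The bottle is held steady, tipped towards the black mat.

```bash
python3 -c "
from cell import *
print(finish_job())"
```

```text
the job is handed in; nothing more can be done
None
```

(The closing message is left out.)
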